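# Sort the hand plates off the finishing rack

### The arm

A 6-joint arm with a two-finger parallel gripper is mounted at the origin on the work surface. World frame = base frame: x ahead of the robot, y to its left, z up, the work surface at z = 0. Lengths are in mm, angles in rad, forces in N, time in s.
With the tool pointing down it reaches from about 350 to 725 mm from the base axis. Payload 4.3 kg.
Tool frame: the origin (TCP) lies at the centre of the arm's flange, where the gripper is bolted on; the fingertips stand 173 mm ahead of it and the grasp point (between the pads) lies 155 mm ahead of it; x points along the fingers, z is the direction in which the jaws open and shut, and the axes are right-handed (so a half turn about x gives the same grasp; the last joint's range is limited). The gripper opens to 85 mm and grips with 20 to 120 N. Pads are 22 mm wide; open, the fingers measure 114 mm over their backs; the gripper's body (76 mm by 85 mm) begins 54 mm behind the grasp point. The pads swing forward as they close: fully open they stand 13 mm farther back than shut.
Start: joints at [1.114, 0.377, 0.081, 1.274, 0, 1.46], TCP at [195.438, 540.788, 404.729] pointing down, gripper open.
Joint ranges: [-2.72, 2.72], [-0.84, 1.66], [-1.02, 1.22], [-1.77, 2.12], [-1.37, 1.28], [-3.14, 3.14]. Speed limits (rad/s): [2.57, 2.57, 3.14, 3.14, 3.14, 3.14].

### API

Orientations are given as [roll, pitch, yaw] about the fixed x, y, z axes, in that order (R = Rz(yaw) Ry(pitch) Rx(roll)).
In Python, from plant import env, vision gives the robot as it stands.
- The arm moves only by the shell command python3 -m crank 'ROWS' [FORCE]. ROWS is JSON, a list of rows, each a list of 3 entries, a list of its own where there are three numbers: the finger opening in cm, from 0 to 8.54, then the shift along the world's x, y, z in cm, then the turn about the world's z in degrees. A call has 1 to 12 rows; each row is the pose to reach, as a shift and turn from the pose commanded when the call began; what a row does not reach only later rows make up. A row lasts 1/10 s, in which the tool goes at most 50 mm and 8.59 degrees, less where a joint would pass 70% of its speed; a pose out of reach is approached as far as the arm can. A call with a gripper value outside its range is refused whole. The fingers move at their own pace and stop on an object; FORCE is the grip in N (left out, the last holds). Time passes only in rows, so rows that repeat a pose let the fingers close. It gives the time, the measured TCP pose, the force and the opening at its end, in the units of the state.
- env.observe(): the state, without advancing time (a new reading comes with each control period).
- vision.read_camera(name): name is "side" or "top" or "wrist"; returns (picture, depth): 384x512x3 uint8, red, green, blue; 384x512 float32, mm along the optical axis (not along the pixel's ray), 0 where there is no reading.
- vision.get_calibration(name): a dict with "fov_y" (degrees; the focal length in pixels is half the picture's height over the tangent of half this angle, whatever the lens; pixels are square), "cx", "cy" (the principal point, pixels), "R" (3x3) and "t" (3): a world point X has camera coordinates R X + t; the wrist camera has in their place "hand_eye" (4x4, takes a point from camera to tool coordinates, whose origin is the TCP and whose axes are the tool frame's). Camera axes: x right, y down, z forward; pixel columns grow to the right and rows downward; lengths in mm; the calibration is good to about 2 mm. The wrist camera is an equidistant fisheye: a pixel r from the principal point sees the ray r / f radians off the axis. A picture is of the moment at which its call begins: read the wrist's pose just before it. get_calibration takes no time and is no camera call.
- env.close_job(): hands the job in, once; it reports no verdict.
The state is a dict: "time_s": time; "joint_positions": joint angles; "joint_velocities": joint speeds; "joint_efforts": joint torques, N m; "ee_pos": TCP position; "ee_rot": TCP orientation; "contact_force": force on the tool from outside, world axes, zero at the start; "torque": the same for the moment, N m; "finger_gap": finger opening in mm.
Only numpy, scipy, OpenCV 4.12 (cv2) and the standard library are available. Lean on these libraries where they do the work, as an engineer would, in place of code of your own. Each camera call takes 0.05 s, during which the arm holds its last target.

### The job

Slide the rack's comb bar open, then take every hand plate off the rack - swing its lower end up first, then lift its nib off the lip. Lay the whole ones flat, handle up, in the shallow tray and put those with a missing corner in the deep scrap box; when the rack is empty slide the comb bar fully shut again, and leave the bottle, weight and tin behind the rack alone.

Things in the scene. Friction and masses are not known exactly. Their poses are not given: they have to be found in the camera images.
- rack: Fixed steel rack: a board 165 x 336 sloping up at 35 deg away from the robot; origin on the table under its middle, x away from the robot side, y left along the row; highest point 0.125 m over the table. Up to four hand plates hang on it in a row, centred at y = -126, -42, 42, 126 mm (one place may be empty). The point things say how they hang.
- lip (a point): Middle of the upper outer edge of the rack's lip, on which the plates' nibs hang (x up the slope, y along the row, z square out of the board). The lip is 5 thick, points up the slope and reaches 9 into each nib; the nib has 5.5 of play behind it, so a plate can tilt about 30 deg about this edge. With the lower end raised, 12 or more up-slope frees the nib.
- stop (a point): Middle of the top of the rack's stop rail, 13 high and 7.5 deep, up-slope of the plates' feet (axes as lip). Slid up the slope, a plate's foot meets it after 6 and its toe catches under it, before the nib is off; so first swing the lower end out and up about the lip, by at least 9 deg (15 to 20 deg is comfortable), keeping the nib seated.
- keeper (a joint): Comb bar sliding along the rack's lower edge, m: 0 = shut (a tooth lies 3 mm over each plate's lower end and holds it down), 0.042 = open (teeth between the plates), end stop 0.044. It slides to the rack's +y, about 2 N of friction, and stays where it is left.
- keeper_grip (a point): On the comb bar's black upright handle at the bar's middle (moves with the bar; axes of the rack). The handle is 14 wide along y (pinch it across y) and 18 the other way, and stands 42 out of the bar, square to the 35 deg board; this point is 18 below its top and 24 above the bar.
- sound1_grip (a point): Whole hand plate, middle of its black handle. Own x runs up the slope when hung, z square out of its face (up when laid flat). Handle 40 (x) x 16 (y, pinch across it) x 40 (z). Aluminium plate 106 (x -40 to +66) x 60 (y), 8 thick, its face 20 below the point; the end x -40 to -24 is only 36 wide. 0.18 to 0.29 kg. None if absent or held.
- sound2_grip (a point): Second whole plate, same as sound1. Of all plates: at the lower end a foot (x -40 to -31, its toe to -28) reaches down to z -45; at the upper end a nib hooks round the lip: the lip's edge sits at x +60, z -28, the nib's leg at z -38.5 to -43.5 from x 66 back to 51. Laid flat on foot and nib, the point is 45 above the floor. None if absent or held.
- chipped1_grip (a point): Reject hand plate: same as sound1 and sound2 (point, axes, handle, foot), but a piece 22 x 48 is missing from its upper corner on its +y side, where plate and nib end at y +8. None if absent or held.
- chipped2_grip (a point): Reject hand plate: same as sound1 and sound2 (point, axes, handle, foot), but a piece 22 x 48 is missing from its upper corner on its +y side, where plate and nib end at y +8. None if absent or held.
- tray_in (a point): centre of the inner floor (5 above the table) of the shallow open wooden tray, 160 x 160 inside, walls 5 thick, their top 27 above the table; takes two plates side by side along its y; loose, 1.3 kg; on one side of the rack, left or right
- scrap_box_in (a point): centre of the inner floor (5 above the table) of the deep open wooden scrap box, 160 x 160 inside, walls 5 thick, their top 75 above the table; loose, 1.3 kg; on the other side of the rack
- polish: white bottle 66 across, 170 tall, bystander behind the rack; origin at the centre of its underside
- weight: brass balance weight 84 across, 66 tall, bystander behind the rack; origin at the centre of its underside
- tin: steel tin 80 across, 70 tall, bystander behind the rack; origin at the centre of its underside
Things that resemble listed ones, but are neither listed nor needed, are in the scene too. What is shaped like the part that bears sound2_grip but pink is not meant.

How it is judged (in metres and radians):
On the way, in this order (a step that is already met when the one before it is completed fails the run):
1. the comb bar is slid open (value of joint keeper above 0.034 m), for 0.2 s.
2. every plate is off the rack: whole ones flat in the tray, chipped ones in the scrap box (x of sound1_grip in the frame of tray_in between -0.08 and 0.08 m and y of sound1_grip in the frame of tray_in between -0.08 and 0.08 m and z of each of sound1_grip, sound2_grip in the frame of tray_in below 0.075 m and angle between each of sound1_grip, sound2_grip's own z axis and vertical below 0.25 rad and x of sound2_grip in the frame of tray_in between -0.08 and 0.08 m and y of sound2_grip in the frame of tray_in between -0.08 and 0.08 m and x of chipped1_grip in the frame of scrap_box_in between -0.085 and 0.085 m and y of chipped1_grip in the frame of scrap_box_in between -0.085 and 0.085 m and z of each of chipped1_grip, chipped2_grip in the frame of scrap_box_in below 0.12 m and x of chipped2_grip in the frame of scrap_box_in between -0.085 and 0.085 m and y of chipped2_grip in the frame of scrap_box_in between -0.085 and 0.085 m), for 0.2 s.
At the end, for the whole second after the job is handed in: every whole plate lies handle up (within 0.25 rad) on the tray floor, every chipped one is inside the scrap box, all at rest; the comb bar is shut to within 6 mm (all of step 2 and value of joint keeper below 0.006 m and linear speed of each of sound1, sound2, chipped1, chipped2 below 0.02 m/s); the robot touches nothing.
It fails at once if the polish is disturbed (moved over 30 mm) (distance of polish from where it was at the start of the episode above 0.03 m).
It fails at once if the weight is disturbed (moved over 30 mm) (distance of weight from where it was at the start of the episode above 0.03 m).
It fails at once if the tin is disturbed (moved over 30 mm) (distance of tin from where it was at the start of the episode above 0.03 m).
Of sound1, sound2, chipped1, chipped2 only 3 to 4 are there at a start; the rules pass over those that are not, and their reading is None.
At some moment in a run one of tray, scrap_box may be knocked a few centimetres aside while the robot is not near it.
Once in a run the grip may slacken for a moment while it holds something.
It also fails if it takes over 208 s, if anything falls off the work surface, if the arm or the gripper's body presses on something with over 40 N, if the wrist force passes 120 N, or if a joint passes its speed limit or range.

## Working session

There is one attempt and no reset: what is moved stays moved. The work goes in short steps, Python scripts to look and compute and a shell command to move; the robot and the scene stay as the last step left them, time stands still between calls to the robot, and variables do not carry over. Pictures are saved under pics/ and viewed, and the job is handed in when it is done.

```bash
ls; mkdir -p pics; cat > h.py <<'E'
import numpy as np,cv2
from plant import env,vision
from scipy.spatial.transform import Rotation as Ro
def f_of(c): return 192/np.tan(np.radians(c["fov_y"])/2)
def shot(n,fn=None):
    s=env.observe(); p,d=vision.read_camera(n)
    if fn: cv2.imwrite('pics/'+fn,p[:,:,::-1])
    np.savez('/tmp/%s.npz'%n,p=p,d=d,pos=s['ee_pos'],rot=s['ee_rot'])
    return p,d
def cloud(n,d,z=None):
    c=vision.get_calibration(n); f=f_of(c)
    v,u=np.mgrid[0:384,0:512].astype(float)
    R=np.array(c["R"]);t=np.array(c["t"])
    X=np.stack([(u-c["cx"])/f*d,(v-c["cy"])/f*d,d],-1)
    W=(X-t)@R
    W[d<=0]=np.nan
    return W
E
python3 - <<'E'
from h import *
print(env.observe())
for n in("side","top","wrist"):
    shot(n,n+'0.png'); print(n,vision.get_calibration(n))
E
```

```text
pics
{'time_s': 0.0, 'joint_positions': array([1.11371110e+00, 3.78068268e-01, 7.96618934e-02, 1.27439458e+00,
       2.78476406e-06, 1.46050531e+00]), 'joint_velocities': array([-0.00152942,  0.00021774, -0.00104441,  0.00083961, -0.00114908,
        0.00102046]), 'joint_efforts': array([ 2.34463796e-04, -4.63604629e+01,  2.69875127e+01,  2.08410400e-02,
       -1.47766009e-04,  2.85160333e-06]), 'ee_pos': array([195.2934187 , 540.50961637, 403.77148729]), 'ee_rot': array([ 3.02991247,  1.5687917 , -2.02927072]), 'contact_force': array([-0.31706061,  0.06379072,  0.22647044]), 'torque': array([-0.02563303, -0.02239073,  0.01740137]), 'finger_gap': 85.21422963998175}
side {'fov_y': 49.78179025692269, 'cx': 253.79089553001594, 'cy': 197.067802060268, 'R': array([[ 0.718477  , -0.69547823,  0.01004168],
       [-0.47661686, -0.50279025, -0.72113683],
       [ 0.50658382,  0.51333419, -0.69271988]]), 't': array([-434.639211  ,  340.36278174,  801.47169135])}
top {'fov_y': 54.911458576555034, 'cx': 254.03872902148504, 'cy': 188.63949803552964, 'R': array([[-0.00868099, -0.99960925,  0.02657029],
       [-0.99911868,  0.00757935, -0.04128463],
       [ 0.04106711, -0.02690526, -0.99879407]]), 't': array([  -6.52731501,  585.77855416, 1029.43486932])}
wrist {'fov_y': 65.70646984690485, 'cx': 255.12665162511252, 'cy': 192.14653884301606, 'hand_eye': array([[ 1.17276613e-03, -2.93448141e-01,  9.55974274e-01,
         3.07353077e+01],
       [ 2.28489300e-04, -9.55974828e-01, -2.93448592e-01,
         7.56706510e+01],
       [ 9.99999286e-01,  5.62576461e-04, -1.05408514e-03,
         9.15834853e-02],
       [ 0.00000000e+00,  0.00000000e+00,  0.00000000e+00,
         1.00000000e+00]])}
```

View pics/side0.png

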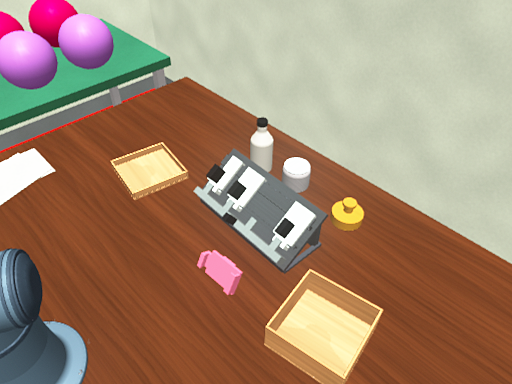

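View pics/top0.png

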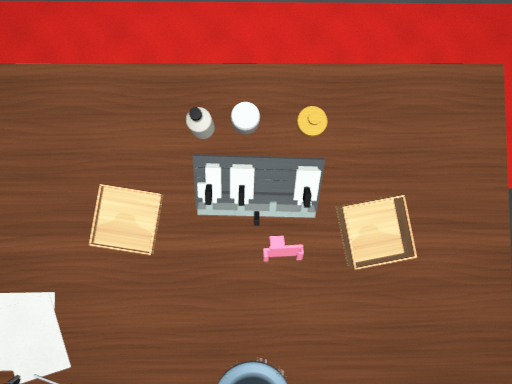

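View pics/wrist0.png

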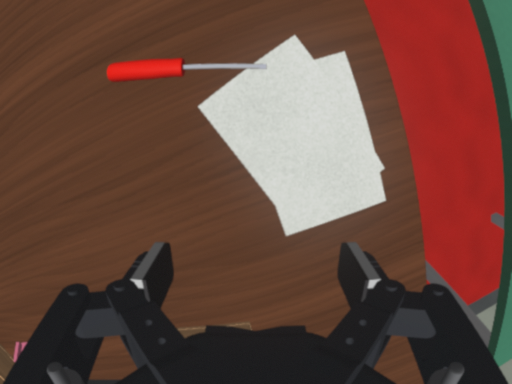

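```bash
python3 - <<'E'
from h import *
z=np.load('/tmp/top.npz');p,d=z['p'],z['d']
c=p[100:260,170:345]; cv2.imwrite('pics/crop1.png',cv2.resize(c,None,fx=4.5,fy=3.7*1,interpolation=cv2.INTER_CUBIC)[:,:,::-1])
W=cloud('top',d)
for (u,v) in [(209,195),(241,195),(307,197),(257,218),(277,243),(127,220),(376,232),(200,120),(246,116),(312,121),(195,157),(323,160),(197,217),(318,219)]:
    print((u,v),W[v,u].round(0))
E
```

```text
(209, 195) [566. 104. 128.]
(241, 195) [565.  25. 128.]
(307, 197) [ 559. -141.  131.]
(257, 218) [506. -16.  93.]
(277, 243) [434. -73.  28.]
(127, 220) [501. 344.  10.]
(376, 232) [ 460. -357.    7.]
(200, 120) [752. 125. 141.]
(246, 116) [778.  10.  72.]
(312, 121) [ 766. -168.   65.]
(195, 157) [662. 140. 120.]
(323, 160) [ 653. -185.  117.]
(197, 217) [507. 150.   2.]
(318, 219) [ 498. -194.   -1.]
```

View pics/crop1.png

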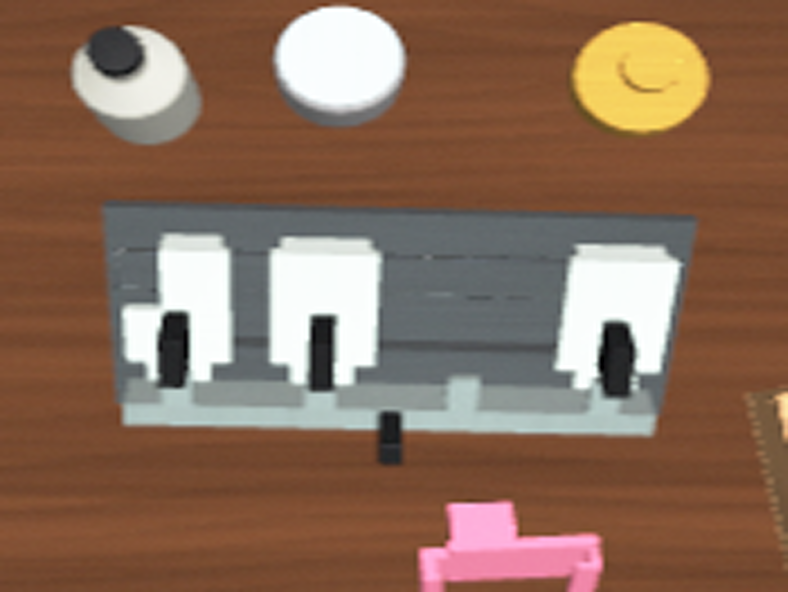

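```bash
cat >> h.py <<'E'
def st(): 
    s=env.observe(); R=Ro.from_euler('xyz',s['ee_rot']).as_matrix(); return s,R
def gp():
    s,R=st(); return s['ee_pos']+155*R[:,0], np.degrees(np.arctan2(R[1,2],R[0,2]))  # grasp pt, heading of jaw axis
E
python3 - <<'E'
from h import *
s,R=st(); print(R.round(3)); print(gp())
W=cloud('top',np.load('/tmp/top.npz')['d']); P=np.load('/tmp/top.npz')['p'].astype(int)
# board plane
m=(np.abs(P.max(2)-P.min(2))<25)&(P.mean(2)<110)&(W[...,2]>25)
m[:150]=0;m[225:]=0;m[:,:188]=0;m[:,330:]=0
# fit plane robust
X=W[m]; 
A=np.c_[X[:,:2],np.ones(len(X))]; w=np.ones(len(X),bool)
for i in range(10):
    c,*_=np.linalg.lstsq(A[w],X[w,2],rcond=None); r=X[:,2]-A@c; w=np.abs(r)<4
n=np.array([-c[0],-c[1],1]);n/=np.linalg.norm(n)
print(c,n,w.sum(),np.degrees(np.arccos(n[2])),'yaw',np.degrees(np.arctan2(-n[1],-n[0])))
# tray rims & box: points with z bands
for nm,(u0,u1,v0,v1),zb in (('tray',(80,170,175,262),(20,34)),('box',(330,425,185,275),(66,84))):
    S=W[v0:v1,u0:u1].reshape(-1,3); k=(S[:,2]>zb[0])&(S[:,2]<zb[1]); q=S[k][:,:2].astype(np.float32)
    r=cv2.minAreaRect(q); print(nm,k.sum(),r, S[k][:,2].mean())
E
```

```text
[[-0.001 -0.94   0.34 ]
 [-0.001  0.34   0.94 ]
 [-1.     0.    -0.002]]
(array([195.22365672, 540.34363025, 248.97869077]), np.float64(70.13084595798229))
[ 5.26953674e-01 -1.93329937e-02 -2.31369189e+02] [-0.46612012  0.01710112  0.88455615] 1373 27.803049135818313 yaw -2.10113791670806
tray 566 ((504.6231384277344, 342.6568603515625), (171.29913330078125, 170.16761779785156), 80.42780303955078) 28.180321566722593
box 670 ((466.3253173828125, -342.5693359375), (170.52108764648438, 172.00262451171875), 10.003678321838379) 75.02517824762674
```

```bash
python3 -m crank '[[8.5,[14,-28,4],10],[8.5,[14,-28,4],10],[8.5,[14,-28,4],10],[8.5,[14,-28,4],10],[8.5,[14,-28,4],10],[8.5,[14,-28,4],10],[8.5,[26,-56,6],18],[8.5,[26,-56,6],18],[8.5,[26,-56,6],18],[8.5,[26,-56,6],18],[8.5,[26,-56,6],18],[8.5,[26,-56,6],18]]' 30; python3 - <<'E'
from h import *
shot('wrist','w1.png'); print(gp())
E
```

```text
time_s: 1.35
ee_pos: [444.2, 5.2, 462.8]
ee_rot: [-0.293, 1.57, 1.245]
contact_force: [0.9, 0.5, -0.4]
finger_gap: 84.6
(array([447.56677434,  -1.43490303, 307.92616502]), np.float64(87.6872132575887))
```

View pics/w1.png

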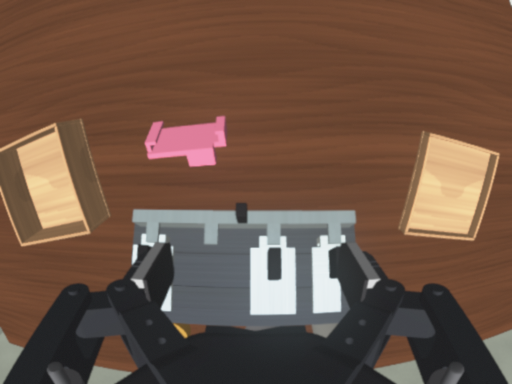

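```bash
cat >> h.py <<'E'
def wcloud(d=None,pos=None,rot=None):
    z=np.load('/tmp/wrist.npz'); d=z['d'];pos=z['pos'];rot=z['rot']
    c=vision.get_calibration('wrist'); f=f_of(c)
    v,u=np.mgrid[0:384,0:512].astype(float)
    x=u-c['cx'];y=v-c['cy'];r=np.hypot(x,y)+1e-9;th=r/f
    X=np.stack([np.tan(th)*x/r*d,np.tan(th)*y/r*d,d],-1)
    H=np.array(c['hand_eye']); T=X@H[:3,:3].T+H[:3,3]
    W=T@Ro.from_euler('xyz',rot).as_matrix().T+pos
    W[d<=0]=np.nan
    return W,z['p']
E
python3 - <<'E'
from h import *
W,p=wcloud()
def pr(n,u,v): print(n,(u,v),W[v,u].round(1))
for q in [(241,205),(241,212),(241,219),(274,252),(274,263),(274,275),(150,217),(340,217),(150,300),(240,300),(212,300),(240,320),(345,315),(60,180),(452,190),(260,295),(290,295)]: pr('',*q)
V=p.max(2)
# black blobs
m=(V<45).astype(np.uint8); 
for box in ((225,195,260,230),(262,240,290,285)):
    u0,v0,u1,v1=box; mm=m[v0:v1,u0:u1]>0; S=W[v0:v1,u0:u1][mm]; 
    print(mm.sum(),np.nanpercentile(S,[3,25,50,75,97],axis=0).round(1))
W2=W.reshape(-1,3)
for k in range(150,345,24): print(k,[W[v,k].round(0).tolist() for v in (212,217,222,226)])
E
```

```text
(241, 205) [489.9 -13.5  88.5]
 (241, 212) [496.7 -13.5  94.8]
 (241, 219) [508.9 -14.5  87.2]
 (274, 252) [543.   25.  113.4]
 (274, 263) [554.3  24.6 120.8]
 (274, 275) [566.3  24.1 129.1]
 (150, 217) [ 514.2 -144.8   60.6]
 (340, 217) [523.1 120.8  58.5]
 (150, 300) [441.5 -37.2 339.5]
 (240, 300) [619.6 -20.8 108.1]
 (212, 300) [618.1 -58.7 110. ]
 (240, 320) [651.7 -22.5 113.5]
 (345, 315) [427.5  32.6 366.3]
 (60, 180) [ 466.3 -334.6    5.7]
 (452, 190) [506.7 350.    5.7]
 (260, 295) [609.8   6.4 110.6]
 (290, 295) [611.9  46.3 110.6]
0 [nan nan nan]
0 [nan nan nan]
150 [[508.0, -145.0, 56.0], [514.0, -145.0, 61.0], [520.0, -144.0, 65.0], [525.0, -144.0, 67.0]]
174 [[509.0, -110.0, 56.0], [515.0, -109.0, 61.0], [522.0, -109.0, 62.0], [535.0, -116.0, 45.0]]
198 [[510.0, -75.0, 56.0], [516.0, -75.0, 58.0], [521.0, -75.0, 64.0], [535.0, -80.0, 45.0]]
222 [[511.0, -42.0, 55.0], [516.0, -42.0, 60.0], [523.0, -42.0, 63.0], [536.0, -45.0, 45.0]]
246 [[497.0, -7.0, 95.0], [504.0, -8.0, 94.0], [519.0, -9.0, 73.0], [537.0, -11.0, 45.0]]
270 [[513.0, 23.0, 55.0], [520.0, 23.0, 57.0], [524.0, 23.0, 63.0], [529.0, 23.0, 65.0]]
294 [[514.0, 56.0, 55.0], [520.0, 56.0, 59.0], [526.0, 55.0, 63.0], [539.0, 58.0, 46.0]]
318 [[516.0, 90.0, 55.0], [521.0, 89.0, 60.0], [527.0, 88.0, 64.0], [540.0, 92.0, 47.0]]
342 [[517.0, 124.0, 55.0], [524.0, 124.0, 57.0], [529.0, 123.0, 62.0], [545.0, 130.0, 41.0]]
  return np.nanmean(a, axis, out=out, keepdims=keepdims)
```

```bash
python3 - <<'E'
from h import *
W,p=wcloud()
V=p.max(2)
print(V[212,241],V[263,274])
a=np.radians(35);yw=np.radians(-2)
ex=np.array([np.cos(a)*np.cos(yw),np.cos(a)*np.sin(yw),np.sin(a)]);ey=np.array([-np.sin(yw),np.cos(yw),0]);ez=np.cross(ex,ey)
for box in ((230,198,255,228),(262,240,290,285)):
    u0,v0,u1,v1=box; mm=V[v0:v1,u0:u1]<70; S=W[v0:v1,u0:u1][mm]
    L=np.c_[S@ex,S@ey,S@ez]
    print(mm.sum()); print(np.nanpercentile(L,[2,10,25,50,75,90,98],axis=0).round(1))
# lip/face: plate face sample
Q=W[285:305,262:288].reshape(-1,3); print('face z',np.percentile(Q@ez,[10,50,90]))
def w(l): return (l[0]*ex+l[1]*ey+l[2]*ez)
print(ex,ey,ez)
B=W[236:300,200:245].reshape(-1,3); B=B[(B[:,0]>540)&(B[:,0]<600)]; print('board',np.percentile(B@ez,[10,50,90]))
print(np.unique(p[270:271,180:250].reshape(-1,3),axis=0)[:5])
E
```

```text
52 69
191
[[ 450.    -2.4 -237.2]
 [ 451.7   -1.  -225.6]
 [ 455.2    1.2 -209.2]
 [ 460.2    3.8 -207.4]
 [ 466.7    6.4 -206.9]
 [ 467.2    8.6 -206.3]
 [ 467.4    9.8 -205.7]]
178
[[ 505.2   37.8 -219.3]
 [ 506.6   37.9 -218.8]
 [ 510.1   40.2 -218.4]
 [ 515.    42.8 -218. ]
 [ 520.    46.4 -217.5]
 [ 524.2   48.8 -217. ]
 [ 530.3   50.  -216.6]]
face z [nan nan nan]
[ 0.81865304 -0.02858799  0.57357644] [0.0348995  0.99939083 0.        ] [-0.57322703  0.02001753  0.81915204]
board [-283.90602027 -282.6767537  -269.70204544]
[[ 90  96 102]
 [ 91  96 102]
 [ 91  96 103]
 [ 91  97 102]
 [ 91  97 103]]
```

```bash
python3 -m crank '[[5,[0,0,0],0],[5,[0,0,0],0],[5,[0,0,0],0],[5,[0,0,0],0]]'; python3 - <<'E'
from h import *
print(gp())
E
```

```text
time_s: 1.8
ee_pos: [443.5, 8.6, 462.7]
ee_rot: [0.927, 1.57, 2.468]
contact_force: [-0.7, 0.8, 0.1]
finger_gap: 50.0
(array([443.491952  ,   8.61746613, 307.6860482 ]), np.float64(88.27216627205308))
```

```bash
python3 -m crank '[[5,[5.5,-2.3,-5],0],[5,[5.5,-2.3,-5],0],[5,[5.5,-2.3,-10],0],[5,[5.5,-2.3,-14],0],[5,[5.5,-2.3,-14],0],[5,[5.5,-2.3,-14],0]]'; python3 - <<'E'
from h import *
print(gp()); shot('wrist','w2.png')
E
```

```text
time_s: 2.4
ee_pos: [498.6, -14.8, 323.1]
ee_rot: [1.375, 1.569, 2.915]
contact_force: [0.2, 0.3, 1.3]
finger_gap: 49.9
(array([498.33055363, -14.73396631, 168.14754066]), np.float64(88.22039141538474))
```

View pics/w2.png

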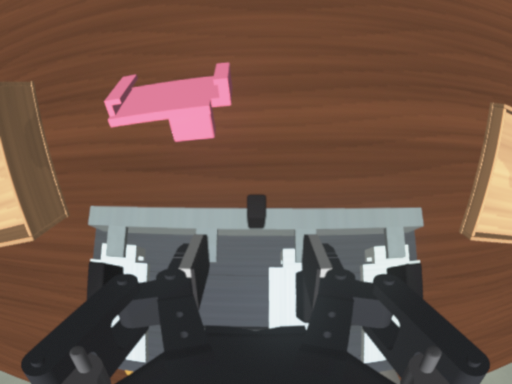

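```bash
python3 -m crank '[[5,[0,0,-4],0],[5,[0,0,-8],0],[5,[0,0,-8],0],[1,[0,0,-8],0],[1,[0,0,-8],0],[1,[0,0,-8],0],[1,[0,0,-8],0]]' 30; python3 - <<'E'
from h import *
print(gp()); print(st()[0]['contact_force'])
E
```

```text
time_s: 3.15
ee_pos: [500.8, -15.3, 246.0]
ee_rot: [-1.234, 1.564, 0.304]
contact_force: [-0.1, 4.3, 5.6]
finger_gap: 13.7
(array([501.79412828, -14.95399705,  90.99003889]), np.float64(88.15297348670045))
[-0.10620793  4.33147413  5.57603166]
```

```bash
python3 -m crank '[[1,[0.05,1.4,0],0],[1,[0.1,2.8,0],0],[1,[0.15,4.2,0],0],[1,[0.15,4.2,0],0],[1,[0.15,4.2,0],0]]'; python3 - <<'E'
from h import *
print(gp()); print(st()[0]['contact_force'])
E
```

```text
time_s: 3.65
ee_pos: [502.3, 26.7, 246.0]
ee_rot: [-1.39, 1.565, 0.149]
contact_force: [-1.1, 1.8, 8.1]
finger_gap: 13.6
(array([503.28350279,  26.89165961,  90.96883747]), np.float64(88.1843058095515))
[-1.05862392  1.84892001  8.06785384]
```

```bash
python3 -m crank '[[4,[0,0,0],0],[4,[0,0,0],0],[4.4,[0,0,5],0],[8,[0,0,10],0],[8,[0,0,15],0],[8,[0,0,15],0],[8,[0,0,15],0],[8,[0,0,15],0]]'; python3 - <<'E'
from h import *
print(gp()); shot('wrist','w3.png'); shot('top','t3.png')
E
```

```text
time_s: 4.45
ee_pos: [500.1, 26.2, 391.8]
ee_rot: [1.523, 1.569, 3.061]
contact_force: [-0.3, 0.1, -0.2]
finger_gap: 80.0
(array([499.8248137 ,  26.192964  , 236.82551056]), np.float64(88.1172275836158))
```

View pics/w3.png

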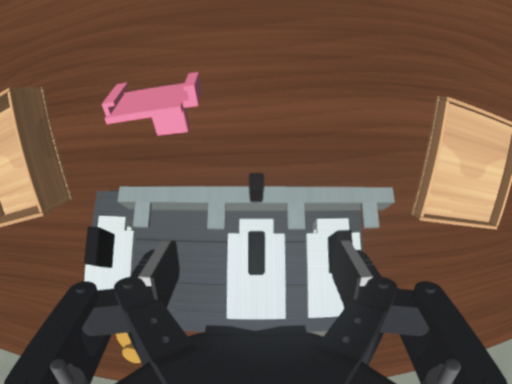

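View pics/t3.png

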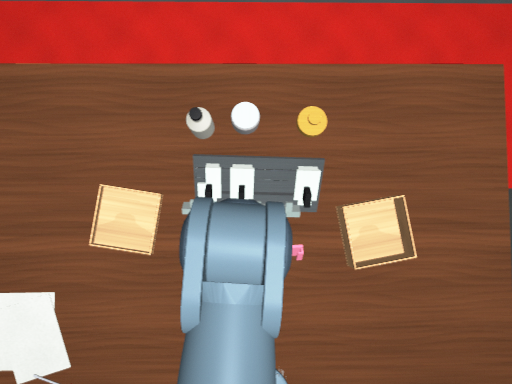

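```bash
cat >> h.py <<'E'
a=np.radians(35);yw=np.radians(-2)
ex=np.array([np.cos(a)*np.cos(yw),np.cos(a)*np.sin(yw),np.sin(a)]);ey=np.array([-np.sin(yw),np.cos(yw),0]);ez=np.cross(ex,ey)
B=np.c_[ex,ey,ez]
def handle(u0,v0,u1,v1,th=75):
    W,p=wcloud(); V=p.max(2); mm=V[v0:v1,u0:u1]<th; S=W[v0:v1,u0:u1][mm]; L=S@B
    top=np.nanmedian(L[:,2]); L=L[np.abs(L[:,2]-top)<4]
    q=np.nanpercentile(L,[1,3,50,97,99],axis=0); print(mm.sum(),q.round(1))
    c=np.array([(q[1,0]+q[3,0])/2,(q[1,1]+q[3,1])/2,top-20]); print('local',c,'world',B@c); return c
E
python3 - <<'E'
from h import *
handle(240,225,275,280)
handle(80,220,118,270)
W,p=wcloud(); 
for v in range(222,322,8): 
  P=W[v,[235,278]]; print(v,(P[0]@B).round(1),(P[1]@B).round(1))
E
```

```text
618 [[ 504.3   38.2 -219.7]
 [ 505.1   38.2 -219.4]
 [ 523.3   44.6 -218. ]
 [ 541.2   51.  -216.7]
 [ 542.1   51.  -216.3]]
local [ 523.17790459   44.63047085 -238.02318041] world [566.30008306  24.88204044 105.10534327]
992 [[ 503.7 -130.5 -224.9]
 [ 504.6 -129.9 -224.3]
 [ 522.6 -120.  -218.2]
 [ 540.3 -114.8 -217.3]
 [ 541.2 -114.6 -217.2]]
local [ 522.45623991 -122.36731391 -241.15162552] world [ 561.67446073 -142.05600658  102.12874121]
222 [ 480.6   20.5 -283.4] [ 480.6   70.2 -283. ]
230 [ 490.    20.6 -283.6] [ 490.1   70.1 -282.6]
238 [ 503.7   22.6 -256.7] [ 503.6   67.9 -256.7]
246 [ 512.2   22.7 -256.9] [ 512.    67.9 -258.1]
254 [ 520.5   22.8 -258.4] [ 520.3   67.9 -259.8]
262 [ 529.1   22.9 -257.6] [ 529.    67.6 -257. ]
270 [ 537.5   23.1 -257.2] [ 537.4   67.6 -257.5]
278 [ 545.8   23.1 -258.6] [ 545.8   67.6 -258.3]
286 [ 554.2   23.1 -258.8] [ 554.2   67.4 -256.8]
294 [ 562.6   23.2 -259.1] [ 562.6   67.6 -259.1]
302 [ 571.    23.3 -257.8] [ 571.    67.5 -258.2]
310 [ 579.4   23.4 -257.2] [ 579.4   67.5 -258.7]
318 [ 587.9   23.4 -258.1] [ 587.7   67.3 -257. ]
```

```bash
python3 -m crank '[[5,[4,-0.1,0],0],[5,[6.6,-0.1,-3],0],[5,[6.6,-0.1,-8],0],[5,[6.6,-0.1,-12.5],0],[5,[6.6,-0.1,-12.5],0],[5,[6.6,-0.1,-12.5],0]]'; python3 - <<'E'
from h import *
print(gp()); shot('wrist','w4.png'); print(st()[0]['contact_force'])
E
```

```text
time_s: 5.15
ee_pos: [565.5, 25.4, 266.8]
ee_rot: [1.516, 1.566, 3.054]
contact_force: [0.4, 0.1, 0.9]
finger_gap: 49.9
(array([564.8354731 ,  25.41041897, 111.80966398]), np.float64(88.12891903289308))
[0.27977882 0.35397858 1.33114135]
```

View pics/w4.png

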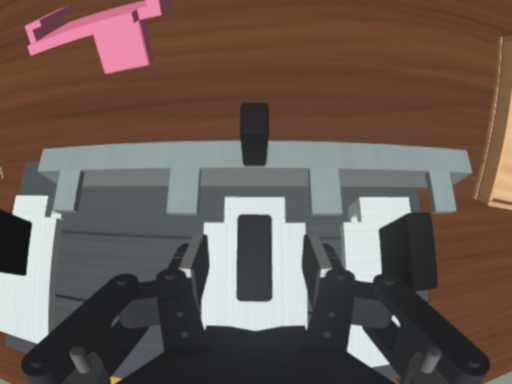

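```bash
python3 -m crank '[[1,[0,0,0],0],[1,[0,0,0],0],[1,[0,0,0],0],[1,[0,0,0],0],[1,[0,0,0.6],0],[1,[0,0,1.2],0],[1,[0.1,0,1.7],0],[1,[0.15,0,2.2],0],[1,[0.15,0,2.2],0]]' 25; python3 - <<'E'
from h import *
print(gp()); shot('wrist','w5.png'); shot('side','s5.png');print(st()[0]['contact_force'],st()[0]['torque'])
E
```

```text
time_s: 6.1
ee_pos: [569.2, 25.2, 290.4]
ee_rot: [-1.582, 1.568, -0.044]
contact_force: [4.8, -0.7, -4.3]
finger_gap: 15.6
(array([569.61028687,  25.16222654, 135.35968705]), np.float64(88.12479646123401))
[ 5.40069455  0.29004132 -5.71662633] [-0.1340608  -0.90208598 -0.08117003]
```

View pics/w5.png

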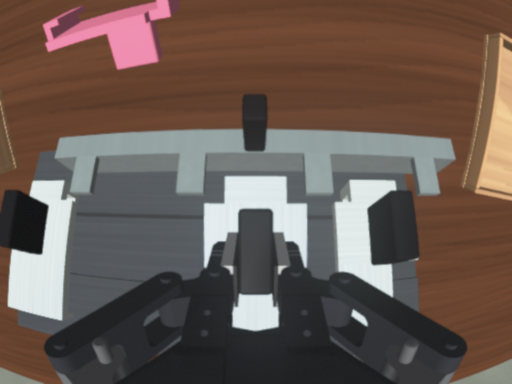

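```bash
python3 - <<'E'
import cv2
p=cv2.imread('pics/s5.png')[120:290,170:350]; cv2.imwrite('pics/s5c.png',cv2.resize(p,None,fx=3.5,fy=3.5,interpolation=cv2.INTER_CUBIC))
E
```

```text
(no output)
```

View pics/s5c.png

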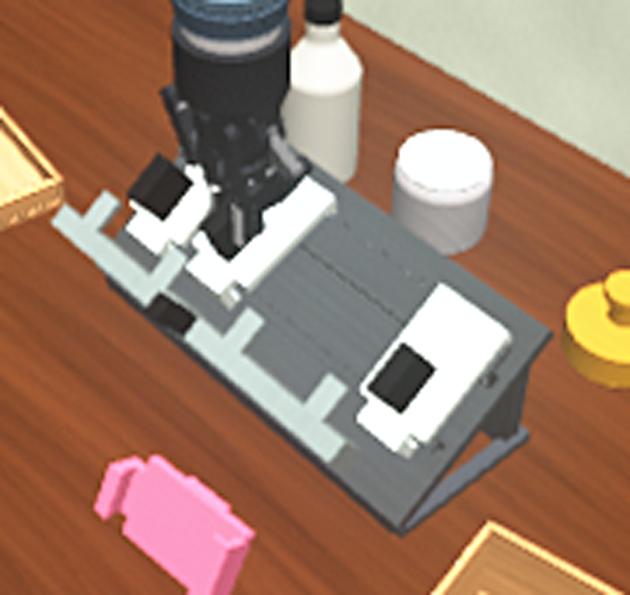

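```bash
cat >> h.py <<'E'
def face(u0,v0,u1,v1):
    W,p=wcloud(); S=W[v0:v1,u0:u1].reshape(-1,3); V=p[v0:v1,u0:u1].min(2).reshape(-1); k=(V>170)&np.isfinite(S[:,0]); S=S[k]
    A=np.c_[S[:,:2],np.ones(len(S))];w=np.ones(len(S),bool)
    for i in range(8):
        c,*_=np.linalg.lstsq(A[w],S[w,2],rcond=None); w=np.abs(S[:,2]-A@c)<3
    print('face n',w.sum(),'slope x deg',np.degrees(np.arctan(c[0])),'slope y',np.degrees(np.arctan(c[1])),'mean',S[w].mean(0).round(1)); return c
E
python3 - <<'E'
from h import *
face(205,178,305,235)
E
```

```text
face n 3670 slope x deg 22.29875312586247 slope y -0.8752195270907187 mean [552.3  25.6  97. ]
```

```bash
python3 -m crank '[[1,[0,0,0.4],0],[1,[0,0,0.7],0],[1,[0,0,0.7],0]]' 25; python3 - <<'E'
from h import *
print(gp()); shot('wrist','w6.png'); print(st()[0]['contact_force'],st()[0]['torque']); face(205,170,305,235)
E
```

```text
time_s: 6.5
ee_pos: [570.2, 25.1, 297.1]
ee_rot: [-1.546, 1.565, -0.008]
contact_force: [11.8, -0.2, -10.2]
finger_gap: 15.8
(array([571.07612269,  25.0812254 , 142.0836795 ]), np.float64(88.1218711846297))
[  9.79225674  -0.36026224 -10.12226242] [-0.15344814 -1.80358699 -0.04944456]
face n 4134 slope x deg 16.434283333120845 slope y -0.6980900769979028 mean [552.1  25.6 104.7]
```

```bash
python3 -m crank '[[1,[0,0,0],0],[1,[0.5,0,0.35],0],[1,[1.0,0,0.7],0],[1,[1.5,-0.1,1.05],0],[1,[1.5,-0.1,1.05],0]]' 60; python3 - <<'E'
from h import *
print(gp()); shot('wrist','w7.png'); print(st()[0]['contact_force'],st()[0]['torque'],st()[0]['finger_gap']); face(205,160,305,235)
E
```

```text
time_s: 7.05
ee_pos: [584.0, 24.2, 308.4]
ee_rot: [-1.485, 1.569, 0.053]
contact_force: [0.5, -0.0, -3.2]
finger_gap: 15.1
(array([584.30943765,  24.26581828, 153.41460741]), np.float64(88.133512336749))
[-0.76916712 -0.5407211  -1.25835782] [0.02636585 0.06842598 0.01289397] 15.029752867339994
face n 4372 slope x deg 14.121439602303933 slope y -0.580925094728795 mean [564.   24.8 116.6]
```

View pics/w7.png

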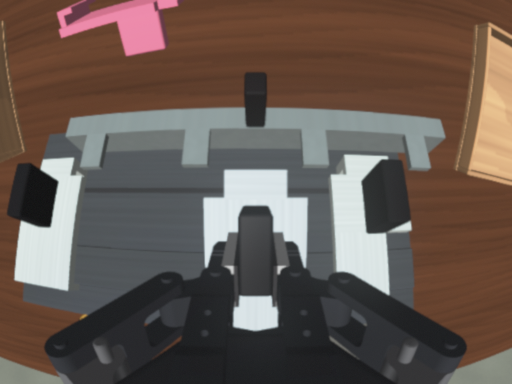

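```bash
python3 -m crank '[[1,[0,0,2],0],[1,[-0.5,0,6],0],[1,[-1,0,9],0],[1,[-4,4,9],-3],[1,[-6,9,9],-5],[1,[-7,14,9],-7.7],[1,[-8,19,9],-7.7],[1,[-8.6,24,9],-7.7],[1,[-8.6,24,9],-7.7]]' ; python3 - <<'E'
from h import *
print(gp()); shot('wrist','w8.png'); print(st()[0]['contact_force'],st()[0]['torque'],st()[0]['finger_gap']); face(205,160,305,235)
E
```

```text
time_s: 8.0
ee_pos: [495.5, 269.0, 398.3]
ee_rot: [-0.211, 1.567, 1.2]
contact_force: [0.6, -0.9, -2.1]
finger_gap: 15.4
(array([495.74073832, 269.58095204, 243.30739517]), np.float64(80.8208940223673))
[ 0.41585171  0.54593105 -3.39418136] [ 0.04786785 -0.00895905 -0.00369981] 14.865407573153044
face n 4378 slope x deg 13.858423882359345 slope y -2.17406960541271 mean [475.6 272.7 206.5]
```

View pics/w8.png

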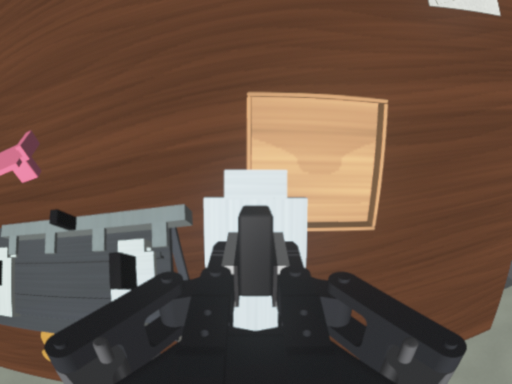

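```bash
cat >> h.py <<'E'
def fit(fn=None):
    p,d=shot('top',fn); W=cloud('top',d)
    for nm,(u0,u1,v0,v1),zb in (('tray',(60,180,160,280),(22,33)),('box',(328,450,165,300),(69,81))):
        S=W[v0:v1,u0:u1].reshape(-1,3); k=(S[:,2]>zb[0])&(S[:,2]<zb[1])
        im=k.reshape(v1-v0,u1-u0).astype(np.uint8); 
        q=S[k][:,:2].astype(np.float32)
        r=cv2.minAreaRect(q); print(nm,k.sum(),np.round(r[0],1),np.round(r[1],1),round(r[2],1))
E
python3 - <<'E'
from h import *
fit('t8.png'); print(gp())
E
```

```text
tray 388 [504.7 342.5] [171.8 169.9] 80.4
box 604 [ 466.2 -342.8] [170.6 171.6] 10.2
(array([496.67375813, 265.89536483, 243.00802693]), np.float64(80.62600486320979))
```

View pics/t8.png

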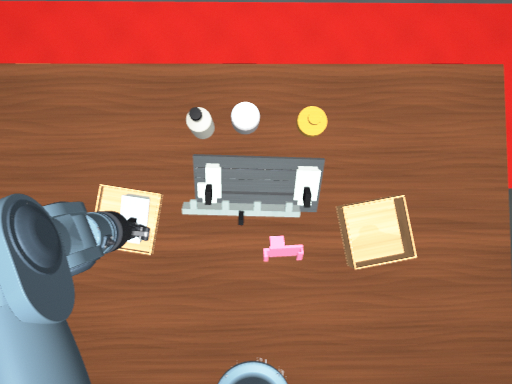

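```bash
python3 -m crank '[[1,[0,4.5,0],0],[1,[0.1,9,0],0],[1,[0.1,11.6,-3],0],[1,[0.1,11.6,-8],0],[1,[0.1,11.6,-12.5],0],[1,[0.1,11.6,-12.5],0],[1,[0.1,11.6,-12.5],0]]' ; python3 - <<'E'
from h import *
print(gp()); shot('wrist','w9.png'); print(st()[0]['contact_force'],st()[0]['finger_gap']); face(205,160,305,235)
E
```

```text
time_s: 8.8
ee_pos: [498.3, 378.8, 272.6]
ee_rot: [2.403, 1.569, -2.478]
contact_force: [0.7, -0.1, -1.7]
finger_gap: 15.1
(array([498.07308904, 378.64516041, 117.60500219]), np.float64(80.32473848500884))
[ 0.43876965 -0.10722644 -1.6147764 ] 15.119165792156371
face n 4364 slope x deg 13.748832116644621 slope y -2.5220535972764337 mean [477.8 381.7  80.9]
```

View pics/w9.png

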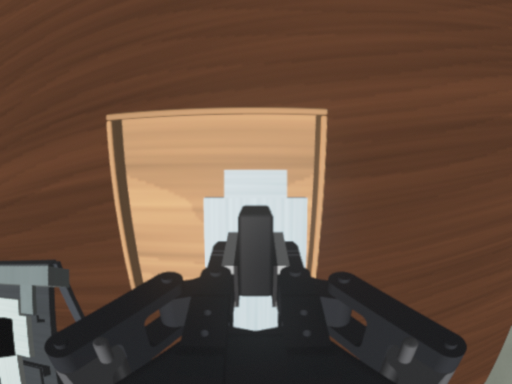

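```bash
python3 -m crank '[[1,[0,-0.3,-2],0],[1,[0,-0.3,-3.5],0],[1,[0,-0.3,-4.3],0],[1,[0,-0.3,-4.8],0],[1,[0,-0.3,-5.2],0],[1,[0,-0.3,-5.5],0],[1,[0,-0.3,-5.5],0]]' 20 ; python3 - <<'E'
from h import *
print(gp()); shot('wrist','w10.png'); print(st()[0]['contact_force'],st()[0]['finger_gap']); face(205,160,305,235)
E
```

```text
time_s: 9.55
ee_pos: [501.4, 377.7, 223.3]
ee_rot: [-1.23, 1.559, 0.172]
contact_force: [1.2, -5.9, 14.7]
finger_gap: 14.5
(array([503.15436707, 377.96328448,  68.34569725]), np.float64(80.37772669381916))
[ 1.69010471 -5.32142254 15.12331072] 15.061544733985047
face n 4502 slope x deg 11.145268528813922 slope y -2.092623740128721 mean [481.7 381.4  33. ]
```

```bash
python3 -m crank '[[2.2,[0,0,0.4],0],[3,[0,0,0.4],0],[3.6,[0,0,0.6],0],[3.6,[0,0,4],0],[3.6,[0,0,8],0],[3.6,[0,0,14],0],[3.6,[0,0,18],0],[3.6,[0,0,18],0],[3.6,[0,0,18],0]]' ; python3 - <<'E'
from h import *
print(gp()); shot('wrist','w11.png'); face(225,160,345,260)
E
```

```text
time_s: 10.5
ee_pos: [498.4, 377.8, 399.0]
ee_rot: [-0.813, 1.567, 0.592]
contact_force: [-0.3, -1.2, -0.4]
finger_gap: 36.0
(array([498.92720187, 378.09972131, 243.95313683]), np.float64(80.44598718883096))
face n 2625 slope x deg -0.9277510251954934 slope y 0.14973695045953223 mean [531.6 373.6  29.3]
```

View pics/w11.png

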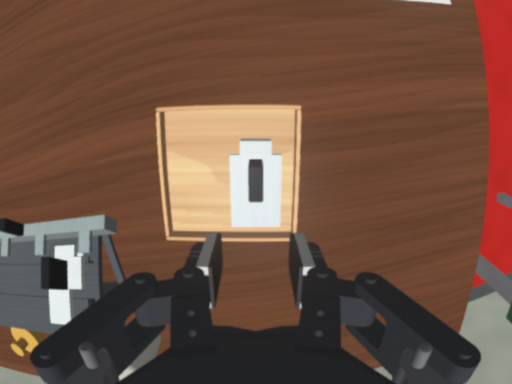

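```bash
python3 -m crank '[[5,[0.3,-8.8,0],4],[5,[0.3,-8.8,0],7.5],[5,[0.3,-17.6,0],7.5],[5,[0.3,-17.6,0],7.5],[5,[0.3,-26.6,0],7.5],[5,[0.3,-26.6,0],7.5],[5,[0.3,-26.6,0],7.5],[5,[0.3,-26.6,0],7.5],[5,[0.3,-26.6,0],7.5]]' ; python3 - <<'E'
from h import *
print(gp()); shot('wrist','w12.png'); handle(238,220,275,285)
E
```

```text
time_s: 11.45
ee_pos: [500.7, 112.1, 396.0]
ee_rot: [1.426, 1.568, 2.961]
contact_force: [0.5, -0.1, -0.6]
finger_gap: 49.9
(array([500.29738505, 112.11814053, 241.01114134]), np.float64(87.98411041416755))
541 [[ 504.6  122.9 -219.8]
 [ 505.5  123.  -219.5]
 [ 523.5  128.6 -218. ]
 [ 541.2  134.2 -216.8]
 [ 541.8  135.1 -216.4]]
local [ 523.36132062  128.59504239 -238.0001796 ] world [569.36737375 108.79067995 105.22938754]
```

View pics/w12.png

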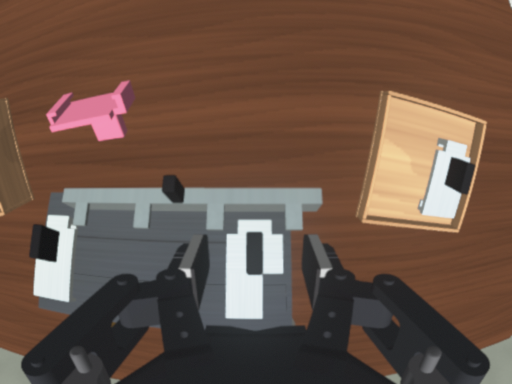

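```bash
python3 -m crank '[[5,[4,-0.3,0],0],[5,[6.8,-0.3,-4],0],[5,[6.8,-0.3,-9],0],[5,[6.8,-0.3,-13],0],[5,[6.8,-0.3,-13],0],[5,[6.8,-0.3,-13],0],[1,[6.8,-0.3,-13],0],[1,[6.8,-0.3,-13],0],[1,[6.8,-0.3,-13],0],[1,[6.8,-0.3,-13],0]]' 25; python3 - <<'E'
from h import *
print(gp()); shot('wrist','w13.png');print(st()[0]['contact_force'],st()[0]['finger_gap'])
E
```

```text
time_s: 12.5
ee_pos: [570.3, 108.5, 270.1]
ee_rot: [-1.357, 1.565, 0.177]
contact_force: [-0.6, 0.4, 6.8]
finger_gap: 16.0
(array([571.09557906, 108.6838925 , 115.09155701]), np.float64(87.94071102435068))
[-0.89984667  0.67006375  6.71357712] 15.771774121034696
```

View pics/w13.png

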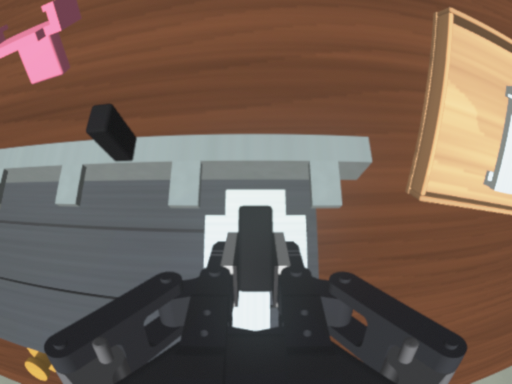

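```bash
python3 -m crank '[[1,[0,0,0.6],0],[1,[0,0,1.2],0],[1,[0,0,1.8],0],[1,[0,0,2.4],0],[1,[0,0,2.9],0],[1,[0,0,2.9],0],[1,[0,0,2.9],0]]' 25; python3 - <<'E'
from h import *
print(gp()); shot('wrist','w14.png');print(st()[0]['contact_force'],st()[0]['finger_gap']);face(205,160,305,235)
E
```

```text
time_s: 13.25
ee_pos: [571.9, 108.0, 297.2]
ee_rot: [-1.573, 1.563, -0.039]
contact_force: [10.3, -0.1, -8.9]
finger_gap: 15.7
(array([573.0175504 , 107.9543805 , 142.18822626]), np.float64(87.89970056662538))
[10.43477188 -1.45640016 -8.44064195] 15.419420092972032
face n 4065 slope x deg 16.800714912910202 slope y -0.6299807426837635 mean [554.6 108.5 104.3]
```

```bash
python3 -m crank '[[1,[0,0,0],0],[1,[0.5,0,0.35],0],[1,[1.0,0,0.7],0],[1,[1.5,-0.1,1.05],0],[1,[1.5,-0.1,1.05],0],[1,[1.5,-0.1,3],0],[1,[1.0,-0.1,7],0],[1,[0.5,-0.1,11],0],[1,[0,-0.1,12],0],[1,[0,-0.1,12],0]]' 60; python3 - <<'E'
from h import *
print(gp()); shot('wrist','w15.png');print(st()[0]['contact_force'],st()[0]['finger_gap']);face(205,160,305,235); fit()
E
```

```text
time_s: 14.3
ee_pos: [569.4, 107.5, 419.8]
ee_rot: [-1.446, 1.564, 0.089]
contact_force: [0.9, -0.2, -2.9]
finger_gap: 14.9
(array([570.5294561 , 107.56615939, 264.75977086]), np.float64(87.94271966908057))
[ 0.33948044 -0.0045668  -3.22183659] 15.163522956759378
face n 4144 slope x deg 16.036247260091386 slope y -0.5026306041996144 mean [551.8 108.2 227. ]
tray 0 [0. 0.] [0. 0.] 0.0
box 603 [ 466.4 -343.2] [170.4 172.3] 10.2
```

View pics/w15.png

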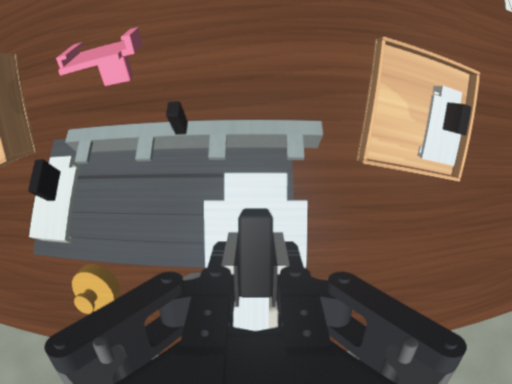

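```bash
python3 -m crank '[[1,[-1.3,-4.8,0],2],[1,[-2.6,-9.6,0],4],[1,[-3.9,-14.4,0],6],[1,[-5.2,-19.2,0],8],[1,[-6.5,-24,0],10],[1,[-7.8,-28.8,0],12],[1,[-9.1,-33.6,0],12],[1,[-10.4,-38.4,0],12],[1,[-11.7,-43.2,0],12],[1,[-11.7,-45.3,-2],12],[1,[-11.7,-45.3,-4],12],[1,[-11.7,-45.3,-4],12]]' 60; python3 - <<'E'
from h import *
print(gp()); shot('wrist','w16.png');print(st()[0]['contact_force'],st()[0]['finger_gap']);face(205,160,305,235); fit()
E
```

```text
time_s: 15.6
ee_pos: [450.4, -345.5, 370.8]
ee_rot: [0.62, 1.561, 2.363]
contact_force: [-1.2, 1.2, -2.8]
finger_gap: 15.5
(array([ 449.25600913, -344.38189379,  215.76498992]), np.float64(99.82373949368416))
[-1.04003064  0.01015878 -3.16540957] 14.667037068056915
face n 4137 slope x deg 14.988546564637394 slope y 3.2105935531148986 mean [ 430.3 -347.3  178.2]
tray 1045 [504.5 342.6] [171.3 170.4] 80.4
box 438 [ 512.8 -321.5] [170.1 171. ] 10.1
```

View pics/w16.png

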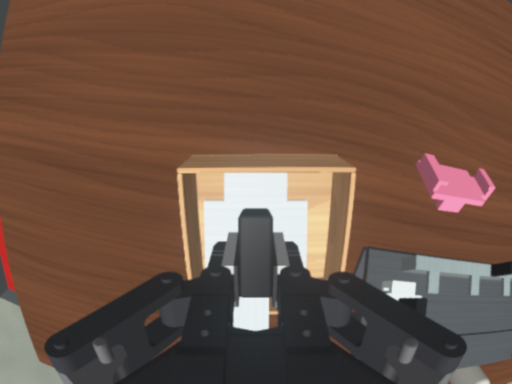

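```bash
python3 - <<'E'
from h import *
W,p=wcloud(); print(W[169,200],W[169,330],W[240,182],W[240,352])
fit('t16.png'); print(gp())
E
```

```text
[ 440.09643044 -395.90450208   76.22884889] [ 419.72643656 -277.14265366   75.08725082] [ 5.55231585e+02 -4.19894922e+02  3.84894397e-01] [ 519.63179979 -199.9797245    -0.81308895]
tray 1040 [504.7 342.6] [171.  170.4] 80.3
box 448 [ 512.9 -321.8] [169.9 171.3] 10.1
(array([ 451.76539625, -344.88999862,  220.72451039]), np.float64(99.96736585530007))
```

View pics/t16.png

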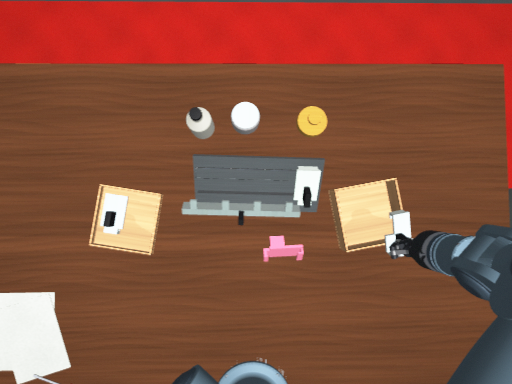

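```bash
python3 -m crank '[[1,[4.8,2.1,0],0],[1,[4.8,2.1,0],0],[1,[4.8,2.1,-4],0],[1,[4.8,2.1,-8],0],[1,[4.8,2.1,-11],0],[1,[4.8,2.1,-13],0],[1,[4.8,2.1,-14.2],0],[1,[4.8,2.1,-14.2],0]]' 60; python3 - <<'E'
from h import *
print(gp()); shot('wrist','w17.png');print(st()[0]['contact_force'],st()[0]['finger_gap']);face(205,160,305,235)
E
```

```text
time_s: 16.55
ee_pos: [499.9, -323.9, 233.4]
ee_rot: [0.693, 1.569, 2.438]
contact_force: [-0.3, 0.3, -1.6]
finger_gap: 14.9
(array([ 499.64005244, -323.67060309,   78.35262846]), np.float64(99.9909388429114))
[ 0.11990066  0.27420946 -2.64293765] 14.937987430792449
face n 4067 slope x deg 15.230148708723455 slope y 2.896698302365007 mean [ 480.7 -326.9   40.7]
```

View pics/w17.png

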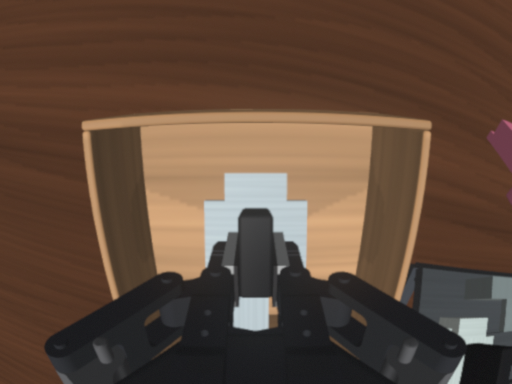

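Inside the box and close to the floor. I lower a few millimetres and release.

```bash
python3 -m crank '[[1,[0,0,-0.6],0],[1,[0,0,-0.8],0],[2.2,[0,0,-0.6],0],[3,[0,0,-0.5],0],[3.6,[0,0,0],0],[3.6,[0,0,4],0],[3.6,[0,0,8],0],[3.6,[0,0,13],0],[3.6,[0,0,17],0],[3.6,[0,0,17],0],[3.6,[0,0,17],0]]' ; python3 - <<'E'
from h import *
print(gp()); shot('wrist','w18.png')
E
```

```text
time_s: 17.7
ee_pos: [500.4, -325.0, 406.3]
ee_rot: [-2.413, 1.566, -0.669]
contact_force: [0.4, 0.3, -0.9]
finger_gap: 36.2
(array([ 500.8847711 , -325.4445782 ,  251.32270763]), np.float64(99.92431655916728))
```

View pics/w18.png

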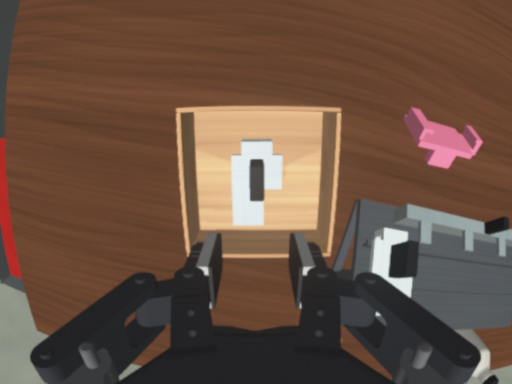

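```bash
python3 -m crank '[[5,[0,4.8,0],-4],[5,[0,9.6,0],-8],[5,[0,14.4,0],-12],[5,[0,18.2,-1],-12],[5,[0,18.2,-1],-12],[5,[0,18.2,-1],-12]]' ; python3 - <<'E'
from h import *
print(gp()); shot('wrist','w19.png'); handle(238,210,278,285)
E
```

```text
time_s: 18.35
ee_pos: [499.4, -141.8, 392.7]
ee_rot: [1.327, 1.567, 2.863]
contact_force: [-0.2, -1.3, -0.4]
finger_gap: 50.0
(array([ 498.9110099 , -141.67748452,  237.6512473 ]), np.float64(88.03509777076567))
604 [[ 504.2 -129.6 -219.7]
 [ 505.2 -129.5 -219.2]
 [ 523.4 -123.2 -217.8]
 [ 541.1 -116.9 -216.5]
 [ 542.  -116.8 -216.2]]
local [ 523.16938249 -123.22128436 -237.8469774 ] world [ 560.33416031 -142.86369324  105.24479225]
```

View pics/w19.png

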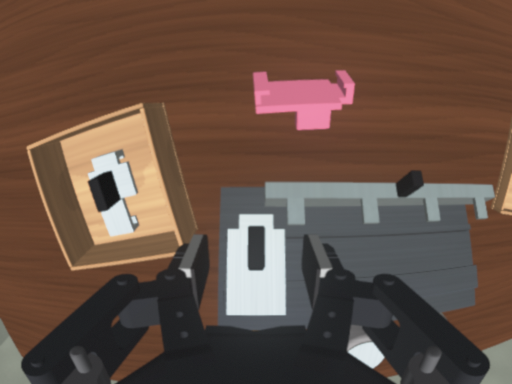

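```bash
python3 -m crank '[[5,[4,-0.1,0],0],[5,[6.0,-0.1,-4],0],[5,[6.0,-0.1,-9],0],[5,[6.0,-0.1,-12.5],0],[5,[6.0,-0.1,-12.5],0],[5,[6.0,-0.1,-12.5],0],[1,[6.0,-0.1,-12.5],0],[1,[6.0,-0.1,-12.5],0],[1,[6.0,-0.1,-12.5],0],[1,[6.0,-0.1,-12.5],0]]' 25; python3 - <<'E'
from h import *
print(gp());print(st()[0]['contact_force'],st()[0]['finger_gap'])
E
```

```text
time_s: 19.4
ee_pos: [561.1, -144.1, 271.8]
ee_rot: [-1.848, 1.566, -0.314]
contact_force: [0.2, 0.0, 6.8]
finger_gap: 15.6
(array([ 561.80160407, -144.29722111,  116.75442959]), np.float64(87.9152271718917))
[0.16462959 0.00966368 6.83089558] 15.558055306472344
```

```bash
python3 -m crank '[[1,[0,0,0.6],0],[1,[0,0,1.2],0],[1,[0,0,1.8],0],[1,[0,0,2.4],0],[1,[0,0,2.9],0],[1,[0,0,2.9],0],[1,[0,0,2.9],0]]' 25; python3 - <<'E'
from h import *
print(gp()); shot('wrist','w20.png');print(st()[0]['contact_force'],st()[0]['finger_gap']);face(205,160,305,235)
E
```

```text
time_s: 20.1
ee_pos: [562.9, -143.8, 299.1]
ee_rot: [-1.494, 1.563, 0.041]
contact_force: [10.8, 0.4, -8.6]
finger_gap: 15.9
(array([ 564.08831707, -143.78490337,  144.09926145]), np.float64(87.98740702965551))
[12.37675799  0.38909815 -7.74100582] 15.569075066068892
face n 4077 slope x deg 16.52530283452994 slope y -0.5792020598199874 mean [ 546.2 -143.3  104.8]
```

View pics/w20.png

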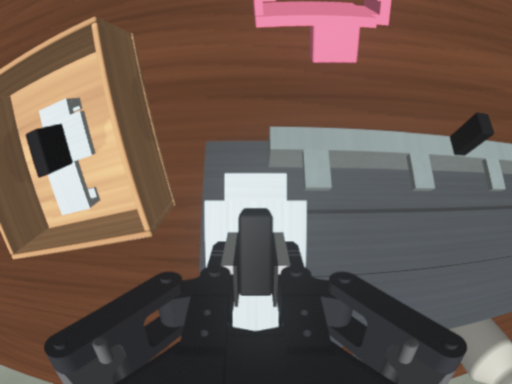

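```bash
python3 -m crank '[[1,[0,0,0],0],[1,[0.5,0,0.35],0],[1,[1.0,0,0.7],0],[1,[1.5,-0.1,1.05],0],[1,[1.5,-0.1,1.05],0],[1,[1.5,-0.1,3],0],[1,[1.0,-0.1,7],0],[1,[0.5,-0.1,11],0],[1,[0,-0.1,11],0],[1,[0,-0.1,11],0]]' 60; python3 - <<'E'
from h import *
print(gp()); shot('wrist','w21.png');print(st()[0]['contact_force'],st()[0]['finger_gap']);face(205,160,305,235); fit()
E
```

```text
time_s: 21.15
ee_pos: [560.2, -144.9, 411.1]
ee_rot: [-1.881, 1.565, -0.347]
contact_force: [-0.2, -0.2, -3.1]
finger_gap: 14.6
(array([ 561.08984144, -145.25578691,  256.1083356 ]), np.float64(87.91953614118756))
[-0.37881928  0.61308195 -3.10197189] 14.521404117698875
face n 4148 slope x deg 15.744060923009037 slope y -0.7294992170728404 mean [ 542.7 -144.8  216.9]
tray 1043 [504.8 342.5] [171.6 170. ] 80.3
box 0 [0. 0.] [0. 0.] 0.0
```

View pics/w21.png

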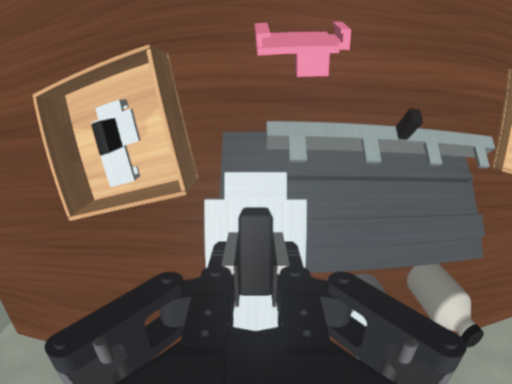

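```bash
python3 -m crank '[[1,[-1.5,4.6,-1],-1],[1,[-3,9.2,-2],-2],[1,[-4.5,13.8,-3],-3],[1,[-6,18.4,-4],-4],[1,[-7.5,23,-4],-5],[1,[-7.5,27.6,-4],-6],[1,[-7.5,32.2,-4],-7.5],[1,[-7.5,36.8,-4],-7.5],[1,[-7.5,41.4,-4],-7.5],[1,[-7.5,45.3,-4],-7.5],[1,[-7.5,45.3,-4],-7.5],[1,[-7.5,45.3,-4],-7.5]]' 60; python3 - <<'E'
from h import *
print(gp()); shot('wrist','w22.png');print(st()[0]['contact_force'],st()[0]['finger_gap']);face(205,160,305,235); fit('t22.png')
E
```

```text
time_s: 22.45
ee_pos: [484.4, 308.9, 366.5]
ee_rot: [2.34, 1.568, -2.538]
contact_force: [-0.1, -0.6, -1.5]
finger_gap: 14.9
(array([484.06709072, 308.65365907, 211.53581693]), np.float64(80.54357971969314))
[ 0.75455348 -1.08562992 -2.30034013] 14.879460953950067
face n 4156 slope x deg 15.04918396742419 slope y -2.745912008090132 mean [465.6 311.4 172.5]
tray 570 [504.8 343.1] [171.6 170. ] 80.4
box 666 [ 512.9 -321.7] [170.3 171.7] 10.4
```

View pics/w22.png

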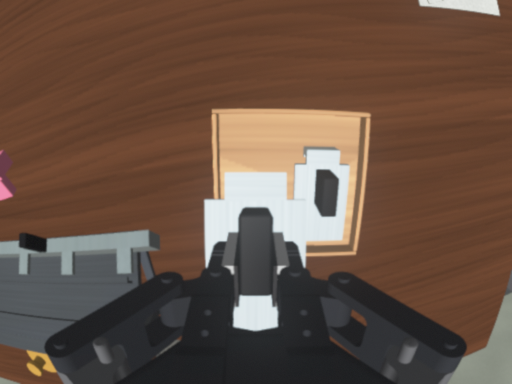

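```bash
python3 -m crank '[[1,[0.3,-0.1,-4],0],[1,[0.3,-0.1,-8],0],[1,[0.3,-0.1,-10],0],[1,[0.3,-0.1,-10],0]]' 60; python3 - <<'E'
from h import *
print(gp()); shot('wrist','w23.png');print(st()[0]['contact_force'],st()[0]['finger_gap']);face(205,160,305,235)
E
```

```text
time_s: 22.95
ee_pos: [486.3, 304.8, 264.5]
ee_rot: [2.204, 1.562, -2.678]
contact_force: [-0.8, -0.8, -2.0]
finger_gap: 14.4
(array([485.13857356, 304.23071255, 109.48512935]), np.float64(80.29605374616636))
[ 0.24673149  0.42326527 -3.41792199] 15.023449852022253
face n 4140 slope x deg 14.74398267803507 slope y -2.960076717244202 mean [466.5 307.   70.6]
```

View pics/w23.png

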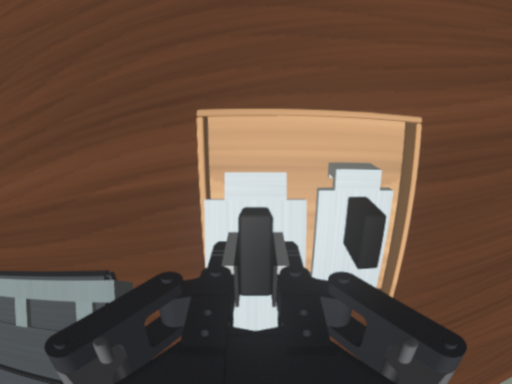

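```bash
python3 -m crank '[[1,[0.2,0.4,-2],0],[1,[0.2,0.4,-3],0],[1,[0.2,0.4,-3.8],0],[1,[0.2,0.4,-4.2],0],[1,[0.2,0.4,-4.5],0],[1,[0.2,0.4,-4.5],0]]' 20 ; python3 - <<'E'
from h import *
print(gp()); shot('wrist','w24.png');print(st()[0]['contact_force'],st()[0]['finger_gap']);face(205,160,305,235)
E
```

```text
time_s: 23.6
ee_pos: [491.5, 311.1, 226.6]
ee_rot: [-1.447, 1.565, -0.043]
contact_force: [0.0, -4.5, 11.3]
finger_gap: 14.9
(array([492.38180806, 311.02984273,  71.5950904 ]), np.float64(80.40364260630167))
[-0.1230514 -4.314787  11.6458564] 14.897199350020983
face n 4311 slope x deg 13.226888041592959 slope y -2.560791910479997 mean [473.  314.   33.4]
```

```bash
python3 -m crank '[[2.2,[0,0,0.2],0],[3,[0,0,0.2],0],[3.2,[0,0,0.6],0],[3.2,[0,0,4],0],[3.2,[0,0,8],0],[3.2,[0,0,14],0],[3.2,[0,0,18],0],[3.2,[0,0,18],0],[3.2,[0,0,18],0]]' ; python3 - <<'E'
from h import *
print(gp()); shot('wrist','w25.png'); face(225,160,345,260)
E
```

```text
time_s: 24.55
ee_pos: [490.5, 311.6, 405.1]
ee_rot: [-0.922, 1.567, 0.482]
contact_force: [-0.3, -0.3, -0.8]
finger_gap: 31.8
(array([491.05989083, 311.91252116, 250.06485299]), np.float64(80.43703904880569))
face n 4810 slope x deg -0.9316922881365535 slope y -0.045036643923136575 mean [530.1 336.1  29.2]
```

View pics/w25.png

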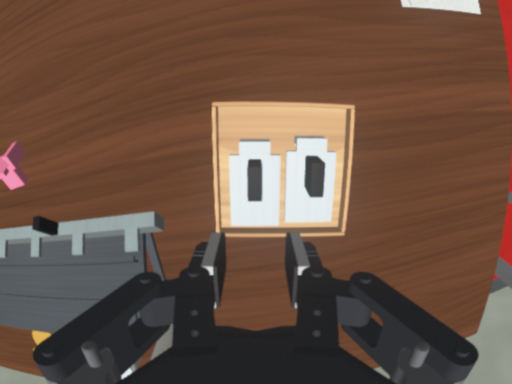

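```bash
python3 -m crank '[[5,[1.1,-9.5,0],4],[5,[1.1,-9.5,0],7.7],[5,[1.1,-19,0],7.7],[5,[1.1,-19,-3],7.7],[5,[1.1,-28.5,-6],7.7],[5,[1.1,-28.5,-6],7.7],[5,[1.1,-28.5,-6],7.7],[5,[1.1,-28.5,-6],7.7]]' ; python3 - <<'E'
from h import *
print(gp()); shot('wrist','w26.png'); fit('t26.png')
W,p=wcloud(); V=p.max(2); v0,v1,u0,u1=170,240,230,285
mm=V[v0:v1,u0:u1]<70; L=W[v0:v1,u0:u1][mm]@B; print(mm.sum(),np.nanpercentile(L,[3,50,97],axis=0).round(1))
E
```

```text
time_s: 25.4
ee_pos: [499.8, 25.3, 340.9]
ee_rot: [1.418, 1.566, 2.953]
contact_force: [1.3, 0.4, 0.6]
finger_gap: 49.7
(array([499.04979187,  25.41685648, 185.94429994]), np.float64(87.96082927371441))
tray 1549 [504.6 343.1] [171.3 170.3] 80.4
box 661 [ 512.9 -322.2] [170.2 172.1] 10.1
492 [[ 450.5   38.9 -236.7]
 [ 461.6   44.4 -207.7]
 [ 467.1   50.3 -206.1]]
```

View pics/w26.png

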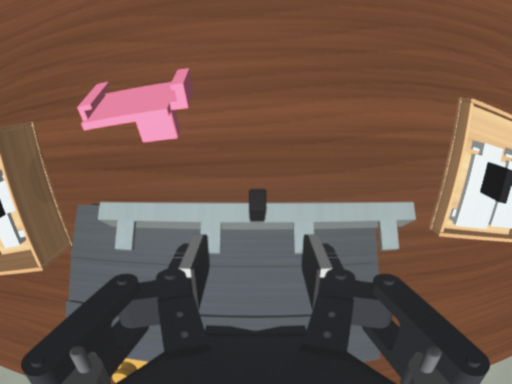

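```bash
python3 -m crank '[[5,[0.2,0.1,-4],0],[5,[0.2,0.1,-8],0],[5,[0.2,0.1,-9.7],0],[5,[0.2,0.1,-9.7],0],[1,[0.2,0.1,-9.7],0],[1,[0.2,0.1,-9.7],0],[1,[0.2,0.1,-9.7],0],[1,[0.2,0.1,-9.7],0]]' 30; python3 - <<'E'
from h import *
print(gp()); print(st()[0]['contact_force'],st()[0]['finger_gap'])
E
```

```text
time_s: 26.3
ee_pos: [504.1, 27.5, 248.1]
ee_rot: [-1.402, 1.567, 0.136]
contact_force: [-0.5, 0.5, 7.0]
finger_gap: 13.2
(array([504.63992573,  27.5557936 ,  93.05371049]), np.float64(88.13525051517573))
[-0.50808797  0.46995997  6.95064977] 13.244769593628744
```

```bash
python3 -m crank '[[1,[-0.05,-1.4,0],0],[1,[-0.1,-2.8,0],0],[1,[-0.15,-4.0,0],0],[1,[-0.15,-4.3,0],0],[1,[-0.15,-4.3,0],0],[1,[-0.15,-4.3,0],0]]'; python3 - <<'E'
from h import *
print(gp()); print(st()[0]['contact_force'],st()[0]['finger_gap'])
E
```

```text
time_s: 26.9
ee_pos: [502.5, -15.4, 248.1]
ee_rot: [-1.011, 1.566, 0.527]
contact_force: [-0.7, 3.3, 6.6]
finger_gap: 13.2
(array([503.11240196, -15.01429379,  93.0617852 ]), np.float64(88.13148332092425))
[-0.74784646  3.31293591  6.57736187] 13.16824885045099
```

```bash
python3 -m crank '[[4,[0,0,0],0],[4,[0,0,0],0],[4.4,[0,0,5],0],[5,[0,0,10],0],[5,[0,0,15],0],[5,[-5,0,18],0],[5,[-9,0,20],0],[5,[-9,0,20],0],[5,[-9,0,20],0],[5,[-9,0,20],0]]'; python3 - <<'E'
from h import *
print(gp()); shot('wrist','w27.png'); fit('t27.png')
W,p=wcloud(); V=p.max(2); L=W@B
k=(V<70)&(L[...,2]>-209)&(L[...,2]<-204)&(L[...,0]>445)&(L[...,0]<472)&(abs(L[...,1])<80)
print(k.sum(),np.percentile(L[k],[3,50,97],axis=0).round(1))
shot('side','s27.png')
E
```

```text
time_s: 27.9
ee_pos: [412.0, -15.9, 445.7]
ee_rot: [0.961, 1.571, 2.499]
contact_force: [-0.3, 0.3, -1.1]
finger_gap: 50.0
(array([411.97046883, -15.85241576, 290.66486944]), np.float64(88.11856566144701))
tray 1532 [504.8 342.8] [171.4 170. ] 80.4
box 665 [ 512.8 -321.5] [170.2 171.1] 10.0
119 [[ 450.9   -2.6 -208.4]
 [ 457.2    2.2 -206.8]
 [ 466.5    7.5 -205.3]]
```

View pics/w27.png

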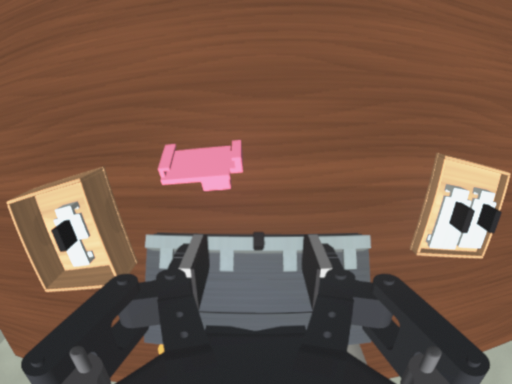

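View pics/s27.png

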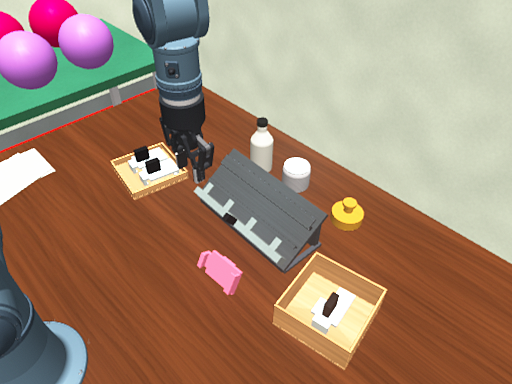

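```bash
python3 -c "
from plant import env
print(env.close_job())"
```

```text
the job is handed in; nothing more can be done
None
```

The job is done and handed in at about 28 s of the 208 s allowed; no verdict was reported.

**What I did:** I slid the comb bar open by about 42 mm. I took off the three plates that were on the rack (the place at y −42 was empty), swinging each up about 18° before sliding it off the lip. The two whole plates went into the tray on the left and the one chipped plate into the scrap box on the right. I then slid the comb bar shut again. The scrap box had been knocked about 5 cm aside while I was carrying the chipped plate, so I measured it again and placed the plate at its new position.

**Last checks:**
- **Tray:** both whole plates lie flat, handle up. Their face measured within 1° of level and about 29 mm above the table, which is right for plates resting on the tray floor.
- **Scrap box:** the chipped plate is inside, near the middle.
- **Rack:** empty, and the comb bar handle is back within 1–2 mm of where it started.
- **Bottle, weight and tin:** they look unmoved in the side picture; I did not measure their positions again.
- **Robot:** clear of everything, with about 1 N on the wrist, which is sensor noise.

None of the checks failed or disagreed.

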